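# Make up two field water-test kits

### The arm

A 6-joint arm with a two-finger parallel gripper is mounted at the origin on a cart in front of the work surface, level with it; the furniture and walls round the work are solid. World frame = base frame: x ahead of the robot, y to its left, z up, the work surface at z = 0. Lengths are in m, angles in rad, forces in N, time in s.
With the tool pointing down it reaches from about 0.25 to 0.775 m from the base axis. Payload 4 kg.
Tool frame: the origin (TCP) lies on the centre line of the jaws, within the pads' length; the fingertips stand 25 mm ahead of it and the grasp point (between the pads) lies 6 mm ahead of it; z points along the fingers, y is the line along which they close (so a half turn about z gives the same grasp; the last joint's range is limited). The gripper opens to 94 mm and grips with 3 to 60 N. Pads are 16 mm wide; open, the fingers measure 119 mm over their backs; the gripper's body (75 mm by 177 mm) begins 78 mm behind the grasp point.
Start: joints at [-1.314, 0.087, 1.371, -0, 1.684, -0.103], TCP at [0.194, -0.515, 0.231] pointing down, gripper open.
Joint ranges: [-3.1, 3.1], [-0.76, 2.03], [0.27, 2.55], [-1.08, 4.22], [0.17, 2.65], [-2.57, 2.57]. Speed limits (rad/s): [2.79, 2.79, 3.14, 3.14, 3.14, 3.14].

### API

Orientations are given as [roll, pitch, yaw] about the fixed x, y, z axes, in that order (R = Rz(yaw) Ry(pitch) Rx(roll)).
In Python, from bench import sensors, optics, ticket gives the robot as it stands.
- The arm moves only by the tool send_rows, never from a script. Its argument "rows" is a list of rows, each a list of 6 numbers: the shift along the world's x, y, z in mm, then the turn, a rotation vector about the world's x, y, z in rad. In form: [[x, y, z, wx, wy, wz], ...]. A call has 1 to 8 rows; each row shifts and turns the commanded pose from where the row before left it; what a row does not reach is not made up. A row lasts 1/12 s, in which the tool goes at most 41.7 mm and 7.16 degrees, less where a joint would pass 70% of its speed; a pose out of reach is approached as far as the arm can. A call is refused whole if a number of a shift passes 41.7 or a number of a turn 0.125, either way. A call with a gripper value outside its range is refused whole. "grip" is the finger opening in mm, from 0 to 94, set as the call begins (left out, the last holds). The fingers move at their own pace and stop on an object; the grip force is fixed at half the most. Time passes only in rows, so rows that do not move let the fingers close. It gives the time, the measured TCP pose, the force, the opening and the grip force at its end, in the units of the state.
- sensors.get_obs(): the state, without advancing time (a new reading comes with each control period).
- optics.snapshot(name): name is "side" or "top"; returns the picture (384x512x3 uint8, red, green, blue); there is no depth.
- optics.camera_model(name): a dict with "vertical_fov" (degrees; the focal length in pixels is half the picture's height over the tangent of half this angle, whatever the lens; pixels are square), "cx", "cy" (the principal point, pixels), "R" (3x3) and "t" (3): a world point X has camera coordinates R X + t. Camera axes: x right, y down, z forward; pixel columns grow to the right and rows downward; lengths in m; the calibration is good to about 2 mm. A picture is of the moment at which its call begins. camera_model takes no time and is no camera call.
- ticket.close_job(): hands the job in; it is judged then, once.
The state is a dict: "time": time; "joint_positions": joint angles; "qvel": joint speeds; "joint_torque": joint torques, N m; "tool_pos": TCP position; "ee_rot": TCP orientation; "wrist_force": force on the tool from outside, world axes, zero at the start; "wrist_torque": the same for the moment, N m; "width": finger opening in m; "finger_force": force on a finger pad.
Only numpy, scipy, OpenCV 4.12 (cv2) and the standard library are available. Lean on these libraries where they do the work, as an engineer would, in place of code of your own. Each camera call takes 0.05 s, during which the arm holds its last target. There are 200 camera calls.

### The job

Make up the two field-test kits from the stock along the front of the bench, each thing standing upright on the floor of the well that fits it: into the blue tray (drop-count test) go the blue-capped vial, the yellow beaker and the dropper bottle; into the red tray (strip test) go the red-capped vial and the white box of strips, set square in its well. Never tip anything over, and leave the grey-capped vial, the pink flask and the stopwatch where they are.

Things in the scene. Friction and masses are not known exactly. Their poses are not given: they have to be found in the camera images.
- blue_tray: Blue kit tray, dark grey insert, fixed; 124 (x) x 226 mm (y), rim 35 mm high, lug at each short end. Origin: centre of underside, z up. Wells 20 mm deep, flat floor at z = 12 mm, walls flaring outward by 6 mm a side to the mouth; floor size and centre (x, y): vial, 34 mm diameter, (0, +78 mm); beaker, 52 mm diameter, (0, +12 mm); dropper bottle, 48 mm diameter, (0, -66 mm).
- red_tray: Red kit tray, dark grey insert, fixed; 124 (x) x 226 mm (y), rim 35 mm high, lug at each short end. Origin: centre of underside, z up. Wells 20 mm deep, flat floor at z = 12 mm, walls flaring outward by 6 mm a side to the mouth; floor size and centre (x, y): vial, 34 mm diameter, (0, +78 mm); box, rectangle 72 mm in x by 95 mm in y, (0, -30 mm).
- blue_vial: Blue-capped upright screw-cap sample vial, 24 mm diameter, 61 mm high, about 30 g; origin at the centre of its underside, z up
- red_vial: Red-capped upright screw-cap sample vial, 24 mm diameter, 61 mm high, about 30 g; origin at the centre of its underside, z up
- grey_vial: Light-grey-capped vial with brown contents, a spare that stays in the stock: upright screw-cap sample vial, 24 mm diameter, 61 mm high, about 30 g; origin at the centre of its underside, z up
- dropper_bottle: Small amber dropper bottle with black collar and red rubber teat, standing; body 39 mm in diameter, shoulder at 72 mm, 112 mm high with the teat, about 80 g; grip the round body, not the teat; origin at the centre of its underside, z up
- yellow_beaker: Yellow plastic beaker, open at the top, 52 mm diameter at the rim, about 42 mm at the foot, 51 mm high, wall about 2 mm, about 30 g; origin at the centre of its underside, z up
- reagent_box: White carton of test strips with a blue square, closed, standing on the bench; 62 mm (its x) by 85 mm (its y) by 68 mm high; origin at the centre of its underside, z up; grip it across the 62 mm. Either way round fits its well, long side along the tray's long side
- pink_flask: Bystander: conical glass flask with a pink sample, 68 mm diameter, 108 mm high, standing between and behind the trays; origin at the centre of its underside
- stopwatch: Bystander: cream stopwatch with a green and a red key, 62 x 66 x 22 mm, lying between the trays; origin at the centre of its underside

How it is judged:
At the end, for the whole second after the job is handed in: All five stand at rest in their own wells: within 10 mm of the well centre in x and y, underside within 4 mm of the well floor, 0.1 rad of upright; box square to its tray within 0.2 rad. Grey vial, flask and stopwatch within 20 mm of where they began (x of blue_vial in the frame of blue_tray between -0.01 and 0.01 m and y of blue_vial in the frame of blue_tray between 0.068 and 0.088 m and z of blue_vial in the frame of blue_tray between 0.008 and 0.016 m and angle between each of blue_vial, yellow_beaker, dropper_bottle, red_vial, reagent_box's own z axis and vertical below 0.1 rad and linear speed of each of blue_vial, yellow_beaker, dropper_bottle, red_vial, reagent_box below 0.02 m/s and x of yellow_beaker in the frame of blue_tray between -0.01 and 0.01 m and y of yellow_beaker in the frame of blue_tray between 0.002 and 0.022 m and z of yellow_beaker in the frame of blue_tray between 0.008 and 0.016 m and x of dropper_bottle in the frame of blue_tray between -0.01 and 0.01 m and y of dropper_bottle in the frame of blue_tray between -0.076 and -0.056 m and z of dropper_bottle in the frame of blue_tray between 0.008 and 0.016 m and x of red_vial in the frame of red_tray between -0.01 and 0.01 m and y of red_vial in the frame of red_tray between 0.068 and 0.088 m and z of red_vial in the frame of red_tray between 0.008 and 0.016 m and x of reagent_box in the frame of red_tray between -0.01 and 0.01 m and y of reagent_box in the frame of red_tray between -0.04 and -0.02 m and z of reagent_box in the frame of red_tray between 0.008 and 0.016 m and angle between the x axis of reagent_box and the x axis of red_tray, either way round below 0.2 rad and distance of each of grey_vial, pink_flask, stopwatch from where it was at the start of the episode below 0.02 m); the robot touches nothing.
It fails at once if the grey-capped vial is displaced by more than 20 mm or tipped over (distance of grey_vial from where it was at the start of the episode above 0.02 m or angle between grey_vial's own z axis and vertical above 0.5 rad).
It fails at once if the flask is displaced by more than 20 mm or tipped over (distance of pink_flask from where it was at the start of the episode above 0.02 m or angle between pink_flask's own z axis and vertical above 0.5 rad).
It fails at once if the stopwatch is displaced by more than 20 mm (distance of stopwatch from where it was at the start of the episode above 0.02 m).
It fails at once if something of the kits is tipped over (more than 0.6 rad from upright) (angle between any of blue_vial, red_vial, dropper_bottle, yellow_beaker, reagent_box's own z axis and vertical above 0.6 rad).
It also fails if it takes over 136 s, if anything falls off the work surface, if the arm or the gripper's body presses on something with over 40 N, if the wrist force passes 120 N, or if a joint passes its speed limit or range.

## Working session

There is one attempt and no reset: what is moved stays moved. The work goes in short steps, Python scripts to look and compute and a tool call to move; the robot and the scene stay as the last step left them, time stands still between calls to the robot, and variables do not carry over. Pictures are saved under pics/ and viewed, at most 14 in all, crops included, and the job is handed in when it is done.

Besides the shell and the picture viewer there is one more tool, called after ">>>" in YAML: its name, and indented under it one key for each argument. send_rows: Moves the arm, as the interface text tells. Its arguments: {"type":"object","properties":{"rows":{"type":"array"},"grip":{"type":"number"}},"required":["rows"]}

```bash
mkdir -p pics; python3 - <<'E'
from bench import sensors, optics
import cv2
o=sensors.get_obs(); print(o['time'],o['tool_pos'],o['ee_rot'],o['width'])
for n in('side','top'):
    im=optics.snapshot(n); cv2.imwrite(f'pics/{n}0.png',cv2.cvtColor(im,cv2.COLOR_RGB2BGR))
    cv2.imwrite(f'pics/{n}0b.png',cv2.resize(cv2.cvtColor(im,cv2.COLOR_RGB2BGR),(800,600),interpolation=cv2.INTER_CUBIC))
    print(n,optics.camera_model(n))
E
```

```text
0.0 [ 0.19352379 -0.5143238   0.22933204] [-3.13948789e+00 -2.21472915e-04  3.59764113e-01] 0.09411940631675396
side {'vertical_fov': 56.51980571120027, 'cx': 255.10051056373388, 'cy': 191.89011287543806, 'R': array([[ 0.99985512, -0.01396056, -0.00973817],
       [-0.01458337, -0.40755363, -0.91306482],
       [ 0.00877807,  0.91307455, -0.40769818]]), 't': array([-0.51345651,  0.05648637,  0.90645479])}
top {'vertical_fov': 56.39183554247607, 'cx': 253.2622773041018, 'cy': 188.21932473019, 'R': array([[-0.00316336, -0.99998737,  0.00390469],
       [-0.99655861,  0.00282903, -0.08284282],
       [ 0.08283072, -0.00415332, -0.99655498]]), 't': array([0.00595432, 0.5338851 , 0.99874753])}
```

View pics/top0b.png

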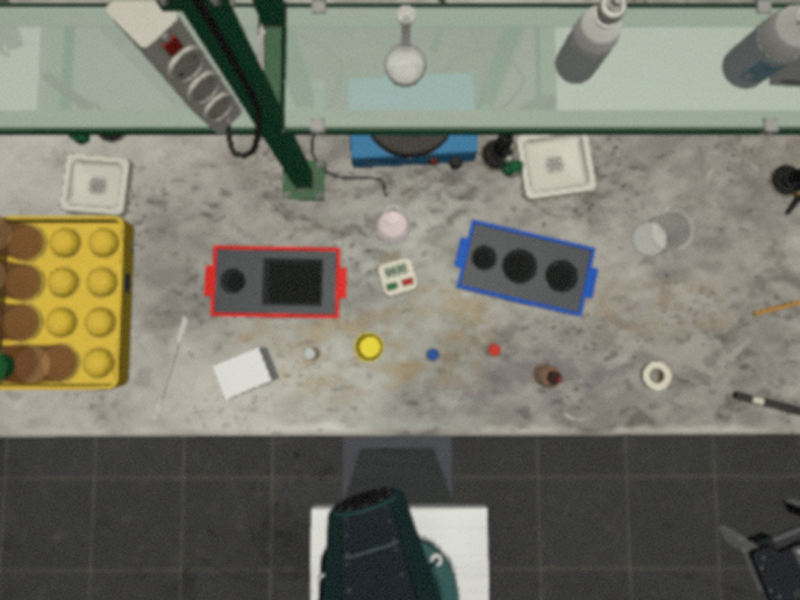

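View pics/side0b.png

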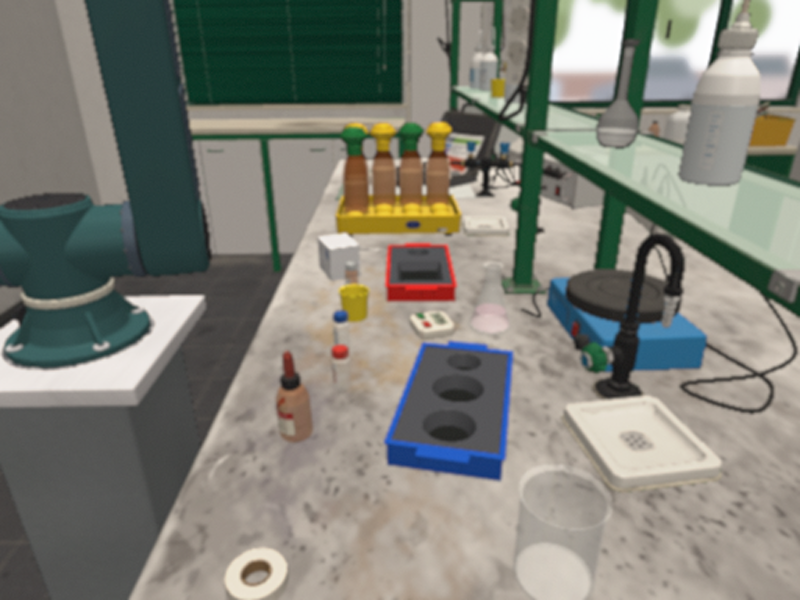

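The top view shows the red tray at (275,282) and the blue one at (526,268), both in the 800x600 picture. The stock runs left to right: box (244,373), grey vial (311,353), beaker (370,347), blue vial (432,354), red vial (494,350), dropper (547,376). The side view agrees. I'll enlarge both to read positions more closely.

```bash
python3 - <<'E'
import cv2
a=cv2.imread('pics/top0.png'); b=cv2.imread('pics/side0.png')
def crop(im,x0,y0,w,h,s,name):
    c=cv2.resize(im[y0:y0+h,x0:x0+w],None,fx=s,fy=s,interpolation=cv2.INTER_CUBIC)
    for x in range((x0//10+1)*10,x0+w,10):
        cv2.line(c,((x-x0)*s,0),((x-x0)*s,4 if x%50 else 12),(0,255,255),1)
        if x%50==0: cv2.putText(c,str(x),((x-x0)*s,24),0,.4,(0,255,255))
    for y in range((y0//10+1)*10,y0+h,10):
        cv2.line(c,(0,(y-y0)*s),(4 if y%50 else 12,(y-y0)*s),(0,255,255),1)
        if y%50==0: cv2.putText(c,str(y),(14,(y-y0)*s+4),0,.4,(0,255,255))
    cv2.imwrite(name,c)
crop(a,128,135,266,130,3,'pics/topc.png')
crop(b,170,145,160,146,4,'pics/sidec.png')
E
```

```text
(no output)
```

View pics/topc.png

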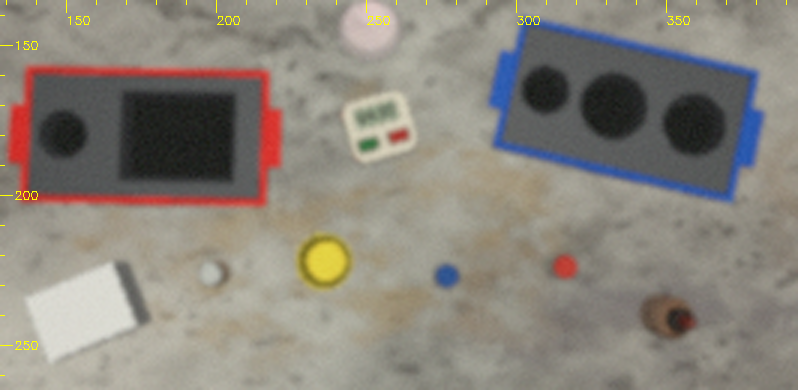

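View pics/sidec.png

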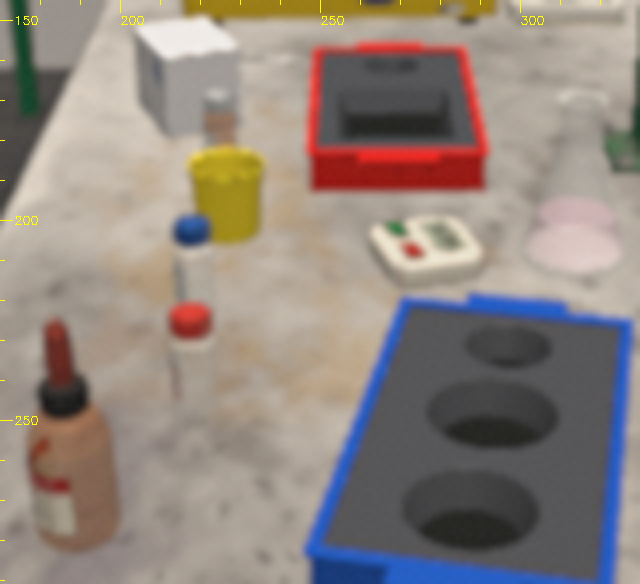

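The crops give clear tray corners, well mouths and cap centres. Blue cap is at (446,276), red (565,267), grey (211,273), yellow rim (325,261) and teat tip (688,321) in topc. I'll compute positions from these and fit the tray poses.

```bash
cat > geo.py <<'E'
import numpy as np
from bench import optics
def ray(n,uv,z):
    c=optics.camera_model(n); f=192/np.tan(np.radians(c['vertical_fov']/2))
    R,t=np.array(c['R']),np.array(c['t'])
    d=R.T@np.array([(uv[0]-c['cx'])/f,(uv[1]-c['cy'])/f,1]); o=-R.T@t
    return (o+d*(z-o[2])/d[2])[:2]
T=lambda x,y,z: ray('top',(128+(x+.5)/3-.5,135+(y+.5)/3-.5),z)
S=lambda x,y,z: ray('side',(170+(x+.5)/4-.5,145+(y+.5)/4-.5),z)
def fit(A,B): # 2D rigid
    A,B=np.array(A),np.array(B);a,b=A.mean(0),B.mean(0)
    H=(A-a).T@(B-b); th=np.arctan2(H[0,1]-H[1,0],H[0,0]+H[1,1])
    R=np.array([[np.cos(th),-np.sin(th)],[np.sin(th),np.cos(th)]])
    return th,b-R@a,R,((A-a)@R.T-(B-b))*1000
E
cat > m.py <<'E'
from geo import *
np.set_printoptions(precision=4,suppress=True)
c=np.array([[62,113],[62,-113],[-62,-113],[-62,113]])/1000 # TL TR BR BL (left=+y, up=+x)
for nm,pts,wells,im in (('red',[(26,67),(270,72),(264,206),(20,200)],[(0,.078),(0,-.03)],[(62,134),(178,137)]),
  ('blue',[(523,21),(759,72),(733,203),(492,146)],[(0,.078),(0,.012),(0,-.066)],[(546,90),(613,106),(694,125)])):
    P=[T(*p,.035) for p in pts]+[T(*p,.03) for p in im]
    th,o,R,r=fit(list(c)+wells,P); print(nm,th,o); print(r)
    for w in wells: print(' well',R@w+o)
bc=np.array([[31,-42.5],[31,42.5],[-31,-42.5],[-31,42.5]])/1000
P=[T(*p,.068) for p in [(24,298),(113,262),(138,323),(50,361)]];P=np.array(P)
print('box',P.mean(0),'sides',[np.linalg.norm(P[i]-P[(i+1)%4]) for i in range(4)]); d=(P[0]-P[1]+P[3]-P[2]); print('long dir angle',np.arctan2(d[1],d[0]))
for n,p,z in (('blue',(446,276),.061),('red',(565,267),.061),('grey',(211,273),.061),('yellow',(325,261),.051),('teat',(688,321),.108)): print(n,T(*p,z))
print('side blue',S(191,222,.061),'red',S(189,310,.061),'teat',S(55,322,.11),'collar',S(64,395,.08),'yellow',S(227,160,.051), 'dropfoot',S(76,540,.0),'stopw top',T(379,127,.022),'flask',T(370,28,.03))
print('bottle shoulder T',T(664,315,.06))
E
python3 m.py
```

```text
red -0.02678925408530243 [0.5569 0.2222]
[[-0.575  -1.6915]
 [-1.2823  2.6115]
 [ 1.2735  0.9692]
 [ 1.0382 -0.9726]
 [-0.3544 -1.1901]
 [-0.1     0.2734]]
 well [0.559  0.3002]
 well [0.5561 0.1922]
blue -0.23157047478340992 [ 0.5807 -0.2315]
[[ 1.6057 -0.9696]
 [-0.8057  1.7277]
 [ 2.3638  1.7584]
 [-0.0098 -3.376 ]
 [-1.4019  0.7784]
 [-1.0875 -0.175 ]
 [-0.6646  0.2561]]
 well [ 0.5986 -0.1556]
 well [ 0.5835 -0.2198]
 well [ 0.5656 -0.2957]
box [0.3958 0.2697] sides [np.float64(0.0853551566258752), np.float64(0.05922512873614706), np.float64(0.08478682874367584), np.float64(0.06104550888723666)]
long dir angle 1.9642575670299722
blue [ 0.4256 -0.0579]
red [ 0.4334 -0.1659]
grey [0.429 0.155]
yellow [0.4394 0.0522]
teat [ 0.3876 -0.2626]
side blue [ 0.4256 -0.0603] red [ 0.4333 -0.166 ] teat [ 0.3856 -0.2641] collar [ 0.3888 -0.2758] yellow [0.4392 0.0556] dropfoot [ 0.3868 -0.2732] stopw top [0.5661 0.0021] flask [0.6601 0.0104]
bottle shoulder T [ 0.3899 -0.255 ]
```

>>> send_rows:
  grip: 60
  rows:
    - [14.5,28.4,0,0,0,0.0757]
    - [14.5,28.4,0,0,0,0.0757]
    - [14.5,28.4,0,0,0,0.0757]
    - [14.5,28.4,0,0,0,0.0757]
    - [14.5,28.4,0,0,0,0.0757]
    - [14.5,28.4,0,0,0,0.0757]
    - [14.5,28.4,0,0,0,0.0757]
    - [14.5,28.4,0,0,0,0.0757]

```text
time: 0.77
tool_pos: [0.3098, -0.286, 0.23]
ee_rot: [-3.141, -0.0, 0.969]
wrist_force: [0.7, 0.1, 0.8]
width: 0.0599
finger_force: 0.0
```

>>> send_rows:
  rows:
    - [14.5,28.4,-10,0,0,0.0757]
    - [14.5,28.4,-10,0,0,0.0757]
    - [14.5,28.4,-10,0,0,0.0757]
    - [14.5,28.4,-10,0,0,0.0757]
    - [14.5,28.4,-10,0,0,0.0757]
    - [14.5,28.4,-10,0,0,0.0757]
    - [14.5,28.4,-10,0,0,0.0757]
    - [14.5,28.4,-10,0,0,0.0757]

```text
time: 1.43
tool_pos: [0.4257, -0.0587, 0.1497]
ee_rot: [-3.141, 0.0, 1.575]
wrist_force: [0.1, 0.2, 0.3]
width: 0.06
finger_force: 0.0
```

>>> send_rows:
  rows:
    - [0,0,0,0,0,0]
    - [0,0,0,0,0,0]

```text
time: 1.6
tool_pos: [0.4251, -0.0591, 0.1493]
ee_rot: [-3.139, -0.0, 1.574]
wrist_force: [0.1, -0.6, -0.4]
width: 0.06
finger_force: 0.0
```

>>> send_rows:
  rows:
    - [0,0,-19,0,0,0]
    - [0,0,-19,0,0,0]
    - [0,0,-19,0,0,0]
    - [0,0,-19,0,0,0]
    - [0,0,-10,0,0,0]
    - [0,0,-9.5,0,0,0]
    - [0,0,0,0,0,0]

```text
time: 2.18
tool_pos: [0.4244, -0.0609, 0.0535]
ee_rot: [-3.139, -0.001, 1.569]
wrist_force: [-0.1, 0.1, 0.3]
width: 0.0596
finger_force: 0.0
```

>>> send_rows:
  grip: 12
  rows:
    - [0,0,0,0,0,0]
    - [0,0,0,0,0,0]
    - [0,0,0,0,0,0]
    - [0,0,0,0,0,0]
    - [0,0,0,0,0,0]
    - [0,0,0,0,0,0]
    - [0,0,0,0,0,0]
    - [0,0,0,0,0,0]

```text
time: 2.85
tool_pos: [0.426, -0.0604, 0.0554]
ee_rot: [3.141, 0.0, 1.571]
wrist_force: [-0.2, -0.6, 0.8]
width: 0.0231
finger_force: 30.0
```

>>> send_rows:
  rows:
    - [0,0,10,0,0,0]
    - [0,0,22,0,0,0]
    - [0,0,22,0,0,0]
    - [0,0,22,0,0,0]
    - [0,0,10,0,0,0]
    - [0,0,10,0,0,0]

```text
time: 3.35
tool_pos: [0.426, -0.0605, 0.1525]
ee_rot: [3.14, 0.001, 1.571]
wrist_force: [1.0, -1.2, -1.1]
width: 0.0231
finger_force: 30.0
```

>>> send_rows:
  rows:
    - [12,-7,0,0,0,0]
    - [25,-14,0,0,0,0]
    - [25,-14,0,0,0,0]
    - [25,-14,0,0,0,0]
    - [25,-14,0,0,0,0]
    - [25,-14,0,0,0,0]
    - [25,-14,0,0,0,0]
    - [11,-5.5,0,0,0,0]

```text
time: 4.02
tool_pos: [0.6003, -0.1585, 0.1492]
ee_rot: [-3.14, -0.0, 1.57]
wrist_force: [-0.5, -0.5, -0.4]
width: 0.0228
finger_force: 30.0
```

>>> send_rows:
  rows:
    - [0,0,0,0,0,0]
    - [0,0,0,0,0,0]
    - [0,0,0,0,0,0]

```text
time: 4.27
tool_pos: [0.5977, -0.1564, 0.1503]
ee_rot: [-3.14, -0.001, 1.571]
wrist_force: [0.2, 0.2, -0.2]
width: 0.0228
finger_force: 30.0
```

```bash
cat > shot.py <<'E'
import sys,cv2,numpy as np
from bench import optics,sensors
n=sys.argv[1]; 
t,s=[optics.snapshot(k)[:,:,::-1] for k in('top','side')]
a=cv2.resize(np.ascontiguousarray(t[135:265,128:394]),(798,390),interpolation=cv2.INTER_CUBIC)
b=cv2.resize(np.ascontiguousarray(s[145:291,170:330]),(640,584),interpolation=cv2.INTER_CUBIC)
cv2.imwrite(f'pics/{n}_t.png',a);cv2.imwrite(f'pics/{n}_s.png',b)
r=lambda v:np.round(v,4)
o=sensors.get_obs();print(r(o['tool_pos']),r(o['width']))
E
python3 shot.py v1
```

```text
[ 0.5977 -0.1563  0.151 ] 0.0228
```

View pics/v1_s.png

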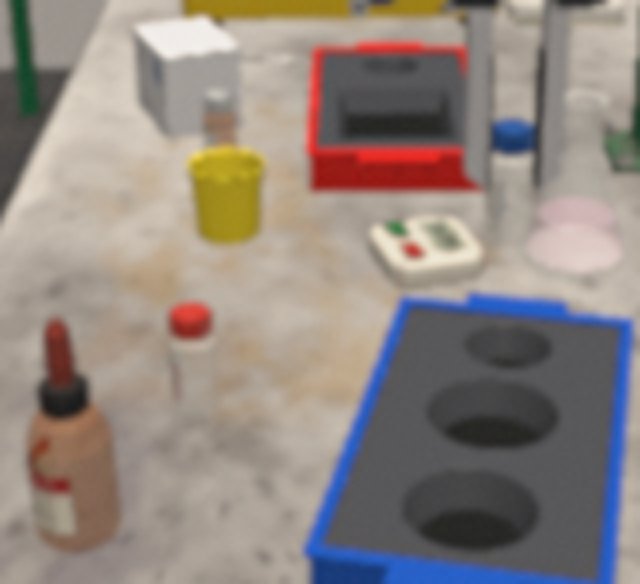

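The blue vial hangs upright between the jaws, cap at (515,135), above the vial well at (508,345). I'll lower it.

>>> send_rows:
  rows:
    - [0,0.5,-18,0,0,0]
    - [0,0,-18,0,0,0]
    - [0,0,-18,0,0,0]
    - [0,0,-12,0,0,0]
    - [0,0,-8,0,0,0]
    - [0,0,-6,0,0,0]
    - [0,0,-3,0,0,0]
    - [0,0,0,0,0,0]

```text
time: 5.03
tool_pos: [0.5988, -0.1564, 0.0683]
ee_rot: [3.141, 0.0, 1.571]
wrist_force: [-0.4, 1.1, 0.1]
width: 0.0228
finger_force: 30.0
```

>>> send_rows:
  grip: 50
  rows:
    - [0,0,0,0,0,0]
    - [0,0,0,0,0,0]
    - [0,0,0,0,0,0]
    - [0,0,0,0,0,0]
    - [0,0,0,0,0,0]
    - [0,0,0,0,0,0]

```text
time: 5.53
tool_pos: [0.5987, -0.1565, 0.0682]
ee_rot: [3.141, 0.0, 1.571]
wrist_force: [1.0, -0.4, 0.5]
width: 0.0499
finger_force: 0.0
```

>>> send_rows:
  rows:
    - [0,0,10,0,0,0]
    - [0,0,20,0,0,0]
    - [0,0,25,0,0,0]
    - [0,0,28,0,0,0]
    - [0,0,0,0,0,0]
    - [0,0,0,0,0,0]

```text
time: 6.03
tool_pos: [0.6001, -0.1569, 0.1545]
ee_rot: [3.136, 0.002, 1.571]
wrist_force: [0.8, 0.4, 0.5]
width: 0.0499
finger_force: 0.0
```

>>> send_rows:
  rows:
    - [-15,-1,0,0,0,0]
    - [-30,-2,0,0,0,0]
    - [-30,-2,0,0,0,0]
    - [-30,-2,0,0,0,0]
    - [-30,-2,0,0,0,0]
    - [-20,-1,0,0,0,0]
    - [-10.5,-0.5,0,0,0,0]
    - [0,0,0,0,0,0]

```text
time: 6.7
tool_pos: [0.4312, -0.1667, 0.1501]
ee_rot: [-3.14, -0.001, 1.57]
wrist_force: [0.7, -0.3, 0.4]
width: 0.0497
finger_force: 0.0
```

>>> send_rows:
  rows:
    - [0,0,-10,0,0,0]
    - [0,0,-19,0,0,0]
    - [0,0,-19,0,0,0]
    - [0,0,-19,0,0,0]
    - [0,0,-17,0,0,0]
    - [0,0,-8,0,0,0]
    - [0,0,-4,0,0,0]
    - [0,0,0,0,0,0]

```text
time: 7.37
tool_pos: [0.4331, -0.1665, 0.0537]
ee_rot: [-3.14, -0.001, 1.571]
wrist_force: [0.9, 0.1, 0.1]
width: 0.0499
finger_force: 0.0
```

>>> send_rows:
  rows:
    - [0,0,0,0,0,0]

```text
time: 7.45
tool_pos: [0.4339, -0.167, 0.0553]
ee_rot: [3.141, 0.0, 1.571]
wrist_force: [0.4, 0.0, 1.1]
width: 0.0502
finger_force: 0.0
```

>>> send_rows:
  grip: 12
  rows:
    - [0,0,0,0,0,0]
    - [0,0,0,0,0,0]
    - [0,0,0,0,0,0]
    - [0,0,0,0,0,0]
    - [0,0,0,0,0,0]
    - [0,0,0,0,0,0]
    - [0,0,0,0,0,0]

```text
time: 8.03
tool_pos: [0.4334, -0.1671, 0.0555]
ee_rot: [3.141, 0.0, 1.571]
wrist_force: [0.8, -0.8, 2.1]
width: 0.0232
finger_force: 30.0
```

>>> send_rows:
  rows:
    - [0,0,10,0,0,0]
    - [0,0,22,0,0,0]
    - [0,0,22,0,0,0]
    - [0,0,22,0,0,0]
    - [0,0,10,0,0,0]
    - [0,0,10,0,0,0]

```text
time: 8.53
tool_pos: [0.4335, -0.1671, 0.1526]
ee_rot: [3.14, 0.001, 1.571]
wrist_force: [0.5, 0.4, -1.0]
width: 0.0229
finger_force: 30.0
```

>>> send_rows:
  rows:
    - [4,16,0,0,0,0]
    - [8,30,0,0,0,0]
    - [8,30,0,0,0,0]
    - [8,30,0,0,0,0]
    - [8,30,0,0,0,0]
    - [8,30,0,0,0,0]
    - [8,30,0,0,0,0]
    - [8,30,0,0,0,0]

```text
time: 9.2
tool_pos: [0.4927, 0.0606, 0.1502]
ee_rot: [-3.14, 0.0, 1.571]
wrist_force: [0.5, 0.3, 0.3]
width: 0.023
finger_force: 30.0
```

>>> send_rows:
  rows:
    - [8,30,0,0,0,0]
    - [8,30,0,0,0,0]
    - [8,30,0,0,0,0]
    - [8,30,0,0,0,0]
    - [8,30,0,0,0,0]
    - [8,30,0,0,0,0]
    - [8,30,0,0,0,0]
    - [6,20,0,0,0,0]

```text
time: 9.87
tool_pos: [0.5547, 0.2916, 0.1497]
ee_rot: [-3.139, -0.0, 1.573]
wrist_force: [-0.3, 0.3, -0.2]
width: 0.0228
finger_force: 30.0
```

>>> send_rows:
  rows:
    - [3.7,10,0,0,0,0]
    - [0,0,0,0,0,0]
    - [0,0,0,0,0,0]
    - [0,0,0,0,0,0]

```text
time: 10.2
tool_pos: [0.5586, 0.2977, 0.1507]
ee_rot: [-3.141, 0.001, 1.57]
wrist_force: [0.8, -0.3, -0.7]
width: 0.0227
finger_force: 30.0
```

>>> send_rows:
  rows:
    - [0,1,-18,0,0,0]
    - [0,0,-18,0,0,0]
    - [0,0,-18,0,0,0]
    - [0,0,-12,0,0,0]
    - [0,0,-8,0,0,0]
    - [0,0,-6,0,0,0]
    - [0,0,-3,0,0,0]
    - [0,0,0,0,0,0]

```text
time: 10.87
tool_pos: [0.5591, 0.2999, 0.0684]
ee_rot: [3.141, -0.0, 1.571]
wrist_force: [0.5, 0.3, -0.2]
width: 0.0233
finger_force: 30.0
```

>>> send_rows:
  grip: 50
  rows:
    - [0,0,0,0,0,0]
    - [0,0,0,0,0,0]
    - [0,0,0,0,0,0]
    - [0,0,0,0,0,0]
    - [0,0,0,0,0,0]
    - [0,0,0,0,0,0]

```text
time: 11.37
tool_pos: [0.5589, 0.3002, 0.0682]
ee_rot: [3.141, -0.0, 1.571]
wrist_force: [-0.1, 0.6, -0.5]
width: 0.0499
finger_force: 0.0
```

>>> send_rows:
  rows:
    - [0,0,10,0,0,0]
    - [0,0,20,0,0,0]
    - [0,0,25,0,0,0]
    - [0,0,28,0,0,0]
    - [0,0,0,0,0,0]
    - [0,0,0,0,0,0]

```text
time: 11.87
tool_pos: [0.5602, 0.3007, 0.1545]
ee_rot: [3.136, -0.002, 1.571]
wrist_force: [-0.2, -0.1, -0.8]
width: 0.0499
finger_force: 0.0
```

>>> send_rows:
  grip: 84
  rows:
    - [-10,-20,0,0,0,0]
    - [-16,-33,0,0,0,0]
    - [-16,-33,0,0,0,0]
    - [-16,-33,0,0,0,0]
    - [-16,-33,0,0,0,0]
    - [-16,-33,0,0,0,0]
    - [-16,-33,0,0,0,0]
    - [-14,-29,0,0,0,0]

```text
time: 12.53
tool_pos: [0.4366, 0.0515, 0.1494]
ee_rot: [-3.139, 0.0, 1.571]
wrist_force: [0.0, -0.2, -0.2]
width: 0.084
finger_force: 0.0
```

>>> send_rows:
  rows:
    - [0,0,0,0,0,0]
    - [0,0,-19,0,0,0]
    - [0,0,-19,0,0,0]
    - [0,0,-19,0,0,0]
    - [0,0,-19,0,0,0]
    - [0,0,-12,0,0,0]
    - [0,0,-8,0,0,0]
    - [0,0,0,0,0,0]

```text
time: 13.2
tool_pos: [0.4369, 0.0536, 0.0522]
ee_rot: [-3.136, -0.0, 1.571]
wrist_force: [-0.5, -0.2, 0.1]
width: 0.084
finger_force: 0.0
```

>>> send_rows:
  grip: 40
  rows:
    - [0,0,0,0,0,0]
    - [0,0,0,0,0,0]
    - [0,0,0,0,0,0]
    - [0,0,0,0,0,0]
    - [0,0,0,0,0,0]
    - [0,0,0,0,0,0]
    - [0,0,0,0,0,0]

```text
time: 13.78
tool_pos: [0.4393, 0.0531, 0.0557]
ee_rot: [3.14, -0.0, 1.571]
wrist_force: [-0.1, 1.3, 2.6]
width: 0.0505
finger_force: 30.0
```

>>> send_rows:
  rows:
    - [0,0,6,0,0,0]
    - [0,0,10,0,0,0]
    - [0,0,14,0,0,0]
    - [0,0,0,0,0,0]
    - [0,0,0,0,0,0]

```text
time: 14.2
tool_pos: [0.4398, 0.0531, 0.0863]
ee_rot: [3.139, 0.0, 1.571]
wrist_force: [-0.5, 0.3, -0.3]
width: 0.0501
finger_force: 30.0
```

```bash
python3 shot.py bk
```

```text
[0.4386 0.0531 0.0847] 0.0505
```

View pics/bk_s.png

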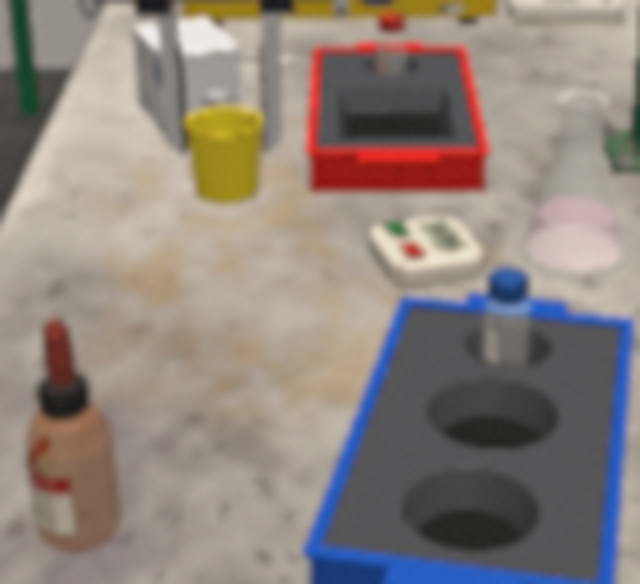

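Both vials stand upright in their wells, with the caps at (508,283) and (391,20). The beaker hangs level at (225,155), so I'll carry it over.

>>> send_rows:
  rows:
    - [0,0,15,0,0,0]
    - [0,0,25,0,0,0]
    - [0,0,16,0,0,0]
    - [6,-11,10,0,0,0]
    - [13,-25,0,0,0,0]
    - [13,-25,0,0,0,0]
    - [13,-25,0,0,0,0]
    - [13,-25,0,0,0,0]

```text
time: 14.97
tool_pos: [0.497, -0.0598, 0.15]
ee_rot: [-3.14, 0.0, 1.571]
wrist_force: [-0.1, -0.5, -0.3]
width: 0.0505
finger_force: 30.0
```

>>> send_rows:
  rows:
    - [13,-25,0,0,0,0]
    - [13,-25,0,0,0,0]
    - [13,-25,0,0,0,0]
    - [13,-25,0,0,0,0]
    - [13,-25,0,0,0,0]
    - [13,-25,0,0,0,0]
    - [8.5,-12,0,0,0,0]
    - [0,0,0,0,0,0]

```text
time: 15.63
tool_pos: [0.5836, -0.2236, 0.1487]
ee_rot: [-3.139, 0.0, 1.568]
wrist_force: [0.4, 0.0, -1.3]
width: 0.0506
finger_force: 30.0
```

>>> send_rows:
  rows:
    - [0,0,0,0,0,0]
    - [0,0,0,0,0,0]
    - [0,0,0,0,0,0]
    - [0,0,0,0,0,0]

```text
time: 15.97
tool_pos: [0.583, -0.219, 0.1511]
ee_rot: [-3.142, -0.0, 1.572]
wrist_force: [-1.2, -0.8, -0.5]
width: 0.0506
finger_force: 30.0
```

>>> send_rows:
  rows:
    - [0,0,-18,0,0,0]
    - [0,0,-18,0,0,0]
    - [0,0,-18,0,0,0]
    - [0,0,-12,0,0,0]
    - [0,0,-8,0,0,0]
    - [0,0,-6,0,0,0]
    - [0,0,-3,0,0,0]
    - [0,0,0,0,0,0]

```text
time: 16.63
tool_pos: [0.5836, -0.2199, 0.0685]
ee_rot: [3.141, 0.0, 1.571]
wrist_force: [-1.0, 0.5, -0.8]
width: 0.0501
finger_force: 30.0
```

>>> send_rows:
  grip: 76
  rows:
    - [0,0,0,0,0,0]
    - [0,0,0,0,0,0]
    - [0,0,0,0,0,0]
    - [0,0,0,0,0,0]
    - [0,0,0,0,0,0]
    - [0,0,0,0,0,0]

```text
time: 17.13
tool_pos: [0.5834, -0.22, 0.0682]
ee_rot: [3.141, 0.0, 1.571]
wrist_force: [0.1, -0.4, 0.2]
width: 0.0759
finger_force: 0.0
```

>>> send_rows:
  rows:
    - [0,0,10,0,0,0]
    - [0,0,20,0,0,0]
    - [0,0,30,0,0,0]
    - [0,0,33,0,0,0]
    - [0,0,30,0,0,0]
    - [0,0,0,0,0,0]
    - [0,0,0,0,0,0]

```text
time: 17.72
tool_pos: [0.5847, -0.2205, 0.1949]
ee_rot: [3.135, 0.003, 1.571]
wrist_force: [-0.9, 0.4, 0.0]
width: 0.0761
finger_force: 0.0
```

>>> send_rows:
  rows:
    - [-14,-4,0,0,0,0]
    - [-30,-7,0,0,0,0]
    - [-30,-7,0,0,0,0]
    - [-30,-7,0,0,0,0]
    - [-30,-7,0,0,0,0]
    - [-30,-7,0,0,0,0]
    - [-22,-4,0,0,0,0]
    - [-10.5,-1.5,0,0,0,0]

```text
time: 18.38
tool_pos: [0.384, -0.2641, 0.1894]
ee_rot: [-3.139, -0.002, 1.569]
wrist_force: [1.4, 0.7, -0.7]
width: 0.0758
finger_force: 0.0
```

>>> send_rows:
  rows:
    - [0,0,0,0,0,0]
    - [0,0,0,0,0,0]
    - [0,0,0,0,0,0]

```text
time: 18.63
tool_pos: [0.3877, -0.2642, 0.1906]
ee_rot: [3.141, -0.001, 1.572]
wrist_force: [0.4, 0.1, 0.0]
width: 0.0762
finger_force: 0.0
```

```bash
python3 shot.py dr
```

```text
[ 0.3878 -0.2641  0.1907] 0.076
```

View pics/dr_s.png

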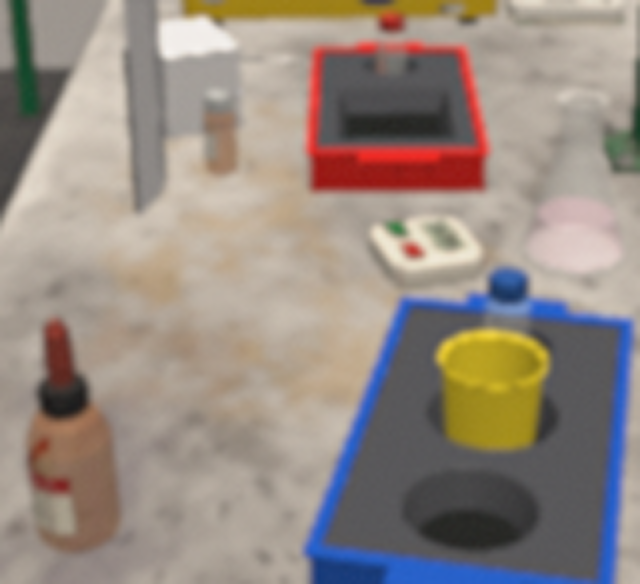

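The beaker stands in its well at (493,395) and the dropper is untouched at (72,440). I'll lower the open jaws around it.

>>> send_rows:
  rows:
    - [0,0,-15,0,0,0]
    - [0,0,-20,0,0,0]
    - [0,0,-20,0,0,0]
    - [0,0,-20,0,0,0]
    - [0,0,-20,0,0,0]
    - [0,0,-20,0,0,0]
    - [0,0,-12,0,0,0]
    - [0,0,-7,0,0,0]

```text
time: 19.4
tool_pos: [0.3867, -0.2632, 0.0547]
ee_rot: [-3.139, -0.003, 1.572]
wrist_force: [0.6, 0.2, -0.3]
width: 0.076
finger_force: 0.0
```

>>> send_rows:
  grip: 28
  rows:
    - [0,0,0,0,0,0]
    - [0,0,0,0,0,0]
    - [0,0,0,0,0,0]
    - [0,0,0,0,0,0]
    - [0,0,0,0,0,0]
    - [0,0,0,0,0,0]
    - [0,0,0,0,0,0]
    - [0,0,0,0,0,0]

```text
time: 20.07
tool_pos: [0.3872, -0.2647, 0.0578]
ee_rot: [3.14, 0.001, 1.571]
wrist_force: [0.7, -0.4, 3.1]
width: 0.0378
finger_force: 30.0
```

>>> send_rows:
  rows:
    - [0,0,10,0,0,0]
    - [0,0,22,0,0,0]
    - [0,0,22,0,0,0]
    - [0,0,22,0,0,0]
    - [0,0,10,0,0,0]
    - [0,0,10,0,0,0]
    - [0,0,0,0,0,0]
    - [0,0,0,0,0,0]

```text
time: 20.73
tool_pos: [0.3867, -0.2643, 0.1527]
ee_rot: [-3.141, -0.0, 1.571]
wrist_force: [0.0, -0.1, -1.2]
width: 0.0381
finger_force: 29.9
```

```bash
python3 shot.py dr2
```

```text
[ 0.3862 -0.2638  0.1515] 0.0378
```

View pics/dr2_s.png

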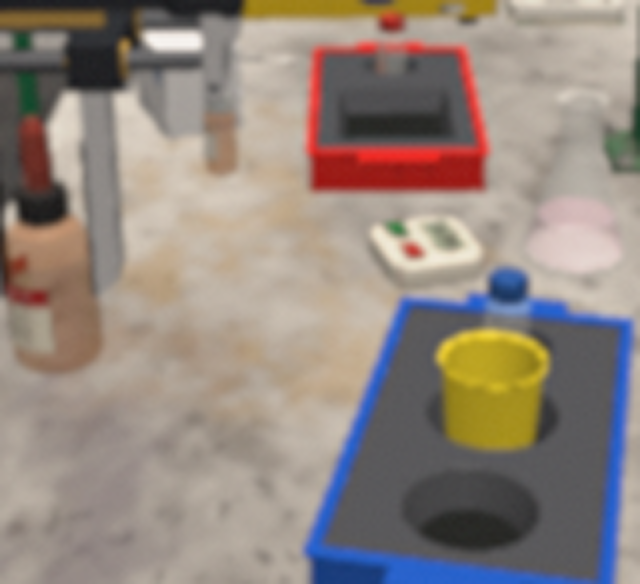

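The dropper is gripped upright with the teat tip at (34,120). I'll check its offset from the tool.

```bash
python3 - <<'E'
from geo import *
print(S(34,120,.206),S(42,205,.178),S(55,358,.096), 'beaker rim',S(493,360,.063))
E
```

```text
[ 0.38649541 -0.26779509] [ 0.39099354 -0.28985155] [ 0.38552099 -0.27107754] beaker rim [ 0.58313524 -0.22355486]
```

>>> send_rows:
  rows:
    - [10,-2,0,0,0,0]
    - [25,-4,0,0,0,0]
    - [28,-5,0,0,0,0]
    - [28,-5,0,0,0,0]
    - [28,-5,0,0,0,0]
    - [28,-5,0,0,0,0]
    - [20,-4,0,0,0,0]
    - [11.5,-2,0,0,0,0]

```text
time: 21.5
tool_pos: [0.5677, -0.2962, 0.1506]
ee_rot: [-3.14, -0.002, 1.572]
wrist_force: [-1.2, -0.3, -0.8]
width: 0.0381
finger_force: 29.9
```

>>> send_rows:
  rows:
    - [0,0,0,0,0,0]
    - [0,0,0,0,0,0]
    - [0,0,0,0,0,0]

```text
time: 21.75
tool_pos: [0.5647, -0.2961, 0.152]
ee_rot: [-3.14, -0.001, 1.571]
wrist_force: [-0.2, -0.3, -1.8]
width: 0.0379
finger_force: 29.9
```

>>> send_rows:
  rows:
    - [0.5,1.5,-18,0,0,0]
    - [0,0,-18,0,0,0]
    - [0,0,-18,0,0,0]
    - [0,0,-12,0,0,0]
    - [0,0,-8,0,0,0]
    - [0,0,-6,0,0,0]
    - [0,0,-3,0,0,0]
    - [0,0,0,0,0,0]

```text
time: 22.42
tool_pos: [0.5659, -0.2951, 0.0705]
ee_rot: [3.141, 0.0, 1.571]
wrist_force: [0.9, -0.7, -1.0]
width: 0.0376
finger_force: 29.9
```

```bash
python3 shot.py dr3
```

```text
[ 0.5664 -0.2953  0.0711] 0.0376
```

View pics/dr3_s.png

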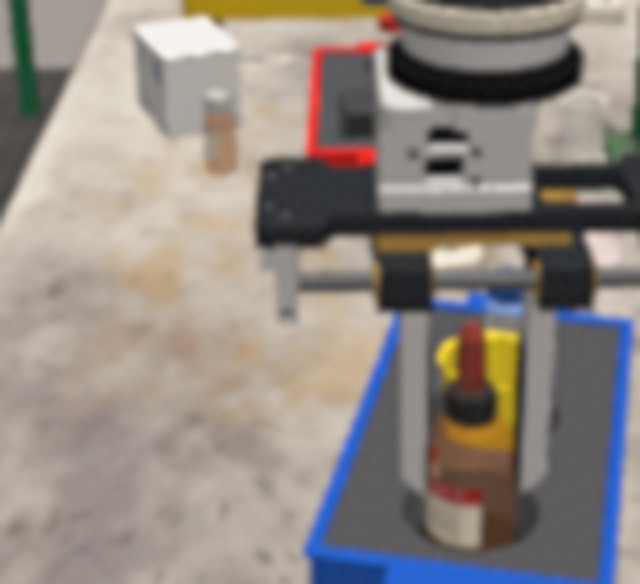

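The bottle stands in its well at (470,490), nothing fouled. I'll release it and go straight up.

>>> send_rows:
  grip: 66
  rows:
    - [0,0,0,0,0,0]
    - [0,0,0,0,0,0]
    - [0,0,0,0,0,0]
    - [0,0,0,0,0,0]
    - [0,0,0,0,0,0]
    - [0,0,0,0,0,0]

```text
time: 23.02
tool_pos: [0.5659, -0.2949, 0.0701]
ee_rot: [3.141, 0.0, 1.571]
wrist_force: [0.1, -0.5, -0.2]
width: 0.066
finger_force: 0.0
```

>>> send_rows:
  rows:
    - [0,0,10,0,0,0]
    - [0,0,20,0,0,0]
    - [0,0,25,0,0,0]
    - [0,0,25,0,0,0]
    - [0,0,25,0,0,0]
    - [0,0,26,0,0,0]
    - [0,0,0,0,0,0]
    - [0,0,0,0,0,0]

```text
time: 23.68
tool_pos: [0.5668, -0.2955, 0.2042]
ee_rot: [3.137, 0.003, 1.571]
wrist_force: [-0.2, 0.2, -0.1]
width: 0.0657
finger_force: 0.0
```

>>> send_rows:
  grip: 94
  rows:
    - [-5,15,0,0,0,0.02]
    - [-9,29,0,0,0,0.02]
    - [-9,29,0,0,0,0.02]
    - [-9,29,0,0,0,0.02]
    - [-9,29,0,0,0,0.02]
    - [-9,29,0,0,0,0.02]
    - [-9,29,0,0,0,0.02]
    - [-9,29,0,0,0,0.02]

```text
time: 24.35
tool_pos: [0.4962, -0.0754, 0.199]
ee_rot: [-3.138, -0.002, 1.732]
wrist_force: [0.9, 0.1, 0.1]
width: 0.094
finger_force: 0.0
```

>>> send_rows:
  rows:
    - [-9,30,0,0,0,0.02]
    - [-9,30,0,0,0,0.02]
    - [-9,30,0,0,0,0.02]
    - [-9,30,0,0,0,0.02]
    - [-9,30,0,0,0,0.02]
    - [-9,30,0,0,0,0.02]
    - [-9,30,0,0,0,0.02]
    - [-9,30,0,0,0,0.02]

```text
time: 25.02
tool_pos: [0.4242, 0.1642, 0.1992]
ee_rot: [-3.139, -0.0, 1.892]
wrist_force: [-0.2, 0.2, 0.2]
width: 0.0938
finger_force: 0.0
```

>>> send_rows:
  rows:
    - [-9,30,0,0,0,0.02]
    - [-9,30,0,0,0,0.02]
    - [-9,30,0,0,0,0.02]
    - [-3,16,0,0,0,0.013]
    - [0,0,0,0,0,0]
    - [0,0,0,0,0,0]
    - [0,0,0,0,0,0]
    - [0,0,0,0,0,0]

```text
time: 25.68
tool_pos: [0.3959, 0.268, 0.2004]
ee_rot: [-3.14, 0.001, 1.962]
wrist_force: [-0.0, -0.7, -0.7]
width: 0.0939
finger_force: 0.0
```

```bash
python3 shot.py bx
```

```text
[0.3961 0.2681 0.2008] 0.0943
```

View pics/bx_s.png

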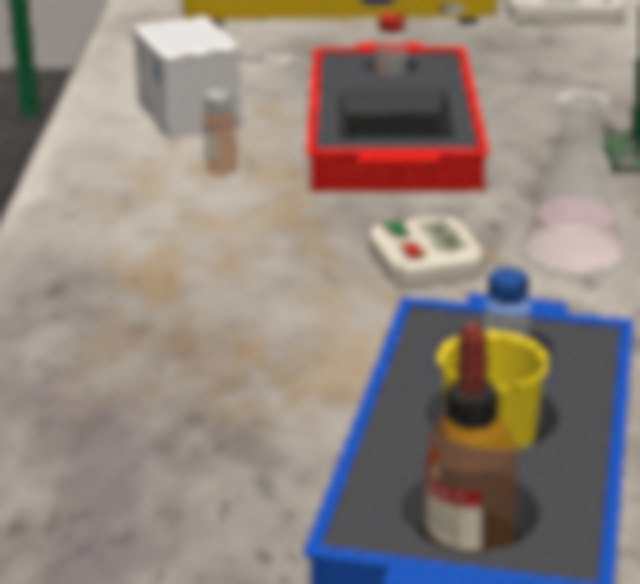

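All three blue-tray items stand upright. The box is where it was at (185,75), grey vial at (220,130). I'll go down over the box.

>>> send_rows:
  rows:
    - [0,1,-18,0,0,0]
    - [0,0,-22,0,0,0]
    - [0,0,-22,0,0,0]
    - [0,0,-22,0,0,0]
    - [0,0,-22,0,0,0]
    - [0,0,-18,0,0,0]
    - [0,0,-12,0,0,0]
    - [0,0,-8,0,0,0]

```text
time: 26.45
tool_pos: [0.3953, 0.2688, 0.0552]
ee_rot: [-3.139, 0.0, 1.962]
wrist_force: [0.1, -0.5, -0.5]
width: 0.0943
finger_force: 0.0
```

>>> send_rows:
  grip: 50
  rows:
    - [0,0,0,0,0,0]
    - [0,0,0,0,0,0]
    - [0,0,0,0,0,0]
    - [0,0,0,0,0,0]
    - [0,0,0,0,0,0]
    - [0,0,0,0,0,0]
    - [0,0,0,0,0,0]
    - [0,0,0,0,0,0]

```text
time: 27.12
tool_pos: [0.3962, 0.2703, 0.058]
ee_rot: [3.14, -0.0, 1.964]
wrist_force: [-0.8, -0.4, 4.7]
width: 0.0616
finger_force: 30.0
```

>>> send_rows:
  rows:
    - [0,0,10,0,0,0]
    - [0,0,22,0,0,0]
    - [0,0,22,0,0,0]
    - [0,0,22,0,0,0]
    - [0,0,10,0,0,0]
    - [0,0,10,0,0,0]
    - [0,0,0,0,0,0]
    - [0,0,0,0,0,0]

```text
time: 27.78
tool_pos: [0.3956, 0.27, 0.1525]
ee_rot: [-3.141, 0.0, 1.964]
wrist_force: [-0.1, 0.7, -1.9]
width: 0.0621
finger_force: 30.0
```

>>> send_rows:
  rows:
    - [6,-3,0,0,0,-0.02]
    - [14,-7,0,0,0,-0.04]
    - [14,-7,0,0,0,-0.04]
    - [14,-7,0,0,0,-0.04]
    - [14,-7,0,0,0,-0.04]
    - [14,-7,0,0,0,-0.04]
    - [14,-7,0,0,0,-0.04]
    - [14,-7,0,0,0,-0.04]

```text
time: 28.45
tool_pos: [0.5014, 0.2171, 0.1528]
ee_rot: [-3.141, 0.0, 1.659]
wrist_force: [0.2, 1.1, -1.6]
width: 0.0616
finger_force: 30.0
```

>>> send_rows:
  rows:
    - [14,-7,0,0,0,-0.04]
    - [14,-7,0,0,0,-0.04]
    - [14,-7,0,0,0,-0.04]
    - [10,-3.5,0,0,0,0]
    - [4,-1.3,0,0,0,0]
    - [0,0,0,0,0,0]
    - [0,0,0,0,0,0]
    - [0,0,0,0,0,0]

```text
time: 29.12
tool_pos: [0.5553, 0.1927, 0.153]
ee_rot: [-3.141, -0.0, 1.545]
wrist_force: [-0.5, -0.3, -1.6]
width: 0.0616
finger_force: 30.0
```

```bash
python3 shot.py bx2
```

```text
[0.5553 0.1928 0.1532] 0.062
```

View pics/bx2_s.png

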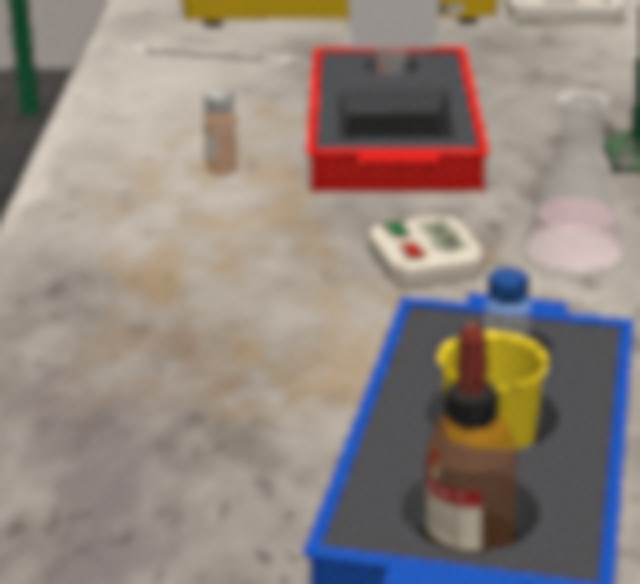

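The held box is level, its near lower edge at (350..438, 45). I'll verify the offset before inserting.

```bash
python3 - <<'E'
from geo import *
print(S(350,45,.096),S(438,45,.096))
E
```

```text
[0.52238887 0.15572447] [0.58469197 0.15301931]
```

>>> send_rows:
  rows:
    - [1,-1,-18,0,0,0]
    - [0,0,-18,0,0,0]
    - [0,0,-18,0,0,0]
    - [0,0,-10,0,0,0]
    - [0,0,-7,0,0,0]
    - [0,0,-6,0,0,0]
    - [0,0,-4,0,0,0]
    - [0,0,-2,0,0,0]

```text
time: 29.88
tool_pos: [0.557, 0.1914, 0.0701]
ee_rot: [3.141, -0.0, 1.544]
wrist_force: [-0.2, -0.0, -1.3]
width: 0.0614
finger_force: 30.0
```

>>> send_rows:
  rows:
    - [0,0,0,0,0,0]
    - [0,0,0,0,0,0]

```text
time: 30.05
tool_pos: [0.5574, 0.1914, 0.0708]
ee_rot: [3.14, -0.0, 1.544]
wrist_force: [0.4, -0.3, -1.5]
width: 0.0618
finger_force: 30.0
```

Nothing is fouled and the box still hangs on the gripper, about 1 mm above the floor. I'll release it and retreat clear of the top view.

>>> send_rows:
  grip: 84
  rows:
    - [0,0,-1,0,0,0]
    - [0,0,0,0,0,0]
    - [0,0,0,0,0,0]
    - [0,0,0,0,0,0]
    - [0,0,0,0,0,0]
    - [0,0,0,0,0,0]

```text
time: 30.55
tool_pos: [0.557, 0.1913, 0.0692]
ee_rot: [3.141, -0.0, 1.544]
wrist_force: [0.3, -0.5, 0.3]
width: 0.0843
finger_force: 0.0
```

>>> send_rows:
  rows:
    - [0,0,10,0,0,0]
    - [0,0,20,0,0,0]
    - [0,0,30,0,0,0]
    - [0,0,30,0,0,0]
    - [0,0,30,0,0,0]
    - [0,0,20,0,0,0]
    - [0,0,0,0,0,0]

```text
time: 31.13
tool_pos: [0.5594, 0.192, 0.2165]
ee_rot: [3.13, -0.003, 1.544]
wrist_force: [0.5, 0.1, 1.0]
width: 0.0841
finger_force: 0.0
```

>>> send_rows:
  rows:
    - [-30,0,0,0,0,0]
    - [-35,10,0,0,0,0]
    - [-35,20,0,0,0,0]
    - [-35,30,0,0,0,0]
    - [-35,35,0,0,0,0]
    - [-35,35,0,0,0,0]
    - [-35,35,0,0,0,0]
    - [-35,35,0,0,0,0]

```text
time: 31.8
tool_pos: [0.3053, 0.3669, 0.2083]
ee_rot: [-3.141, 0.001, 1.544]
wrist_force: [0.0, 1.1, 0.5]
width: 0.0841
finger_force: 0.0
```

>>> send_rows:
  rows:
    - [-20,35,0,0,0,0]
    - [-20,35,0,0,0,0]
    - [-20,35,0,0,0,0]
    - [-20,35,0,0,0,0]
    - [0,0,0,0,0,0]
    - [0,0,0,0,0,0]
    - [0,0,0,0,0,0]

```text
time: 32.38
tool_pos: [0.2273, 0.5056, 0.2081]
ee_rot: [-3.141, 0.002, 1.544]
wrist_force: [-0.4, -0.2, -0.0]
width: 0.0842
finger_force: 0.0
```

```bash
python3 shot.py end
```

```text
[0.2281 0.5051 0.2088] 0.0842
```

View pics/end_t.png

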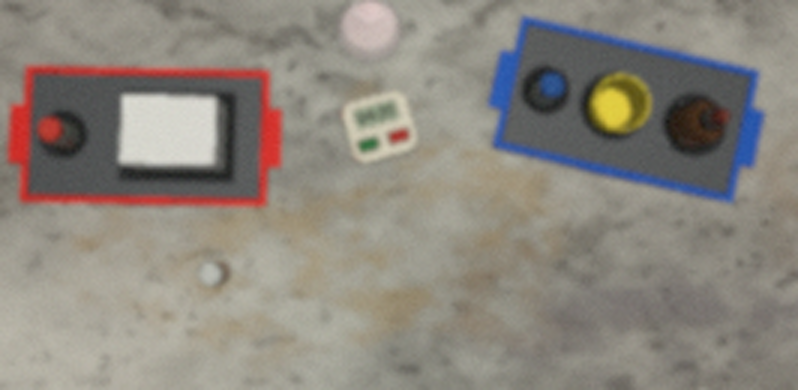

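View pics/end_s.png

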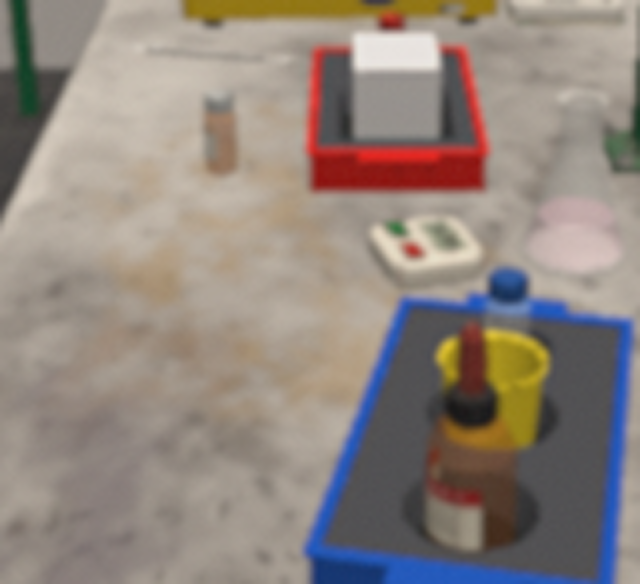

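Everything stands in its own well, and the grey vial, stopwatch and flask look unmoved. One numeric check at the seated heights.

```bash
python3 - <<'E'
from geo import *
for n,p,z,w in (('box',(168,130.5),.08,(.5561,.1922)),('rv',(50,129),.073,(.559,.3002)),('bv',(552,85),.073,(.5986,-.1556)),('bk',(621,104),.063,(.5835,-.2198)),('teat',(721,117),.122,(.5656,-.2957))):
    print(n,(T(*p,z)-w)*1000)
E
```

```text
box [ 0.68498021 -0.29557687]
rv [ 0.22320568 -0.37153953]
bv [-0.40085567  0.75062909]
bk [-1.5052678   0.24914613]
teat [-3.12599741  4.01398458]
```

```bash
python3 -c "
from bench import ticket
print(ticket.close_job())"
```

```text
the job is handed in; nothing more can be done
None
```

I placed all five kit items upright in their wells and handed the job in at about 32 s. My last picture check put the box, both vials and the beaker within about 2 mm of their well centres and the dropper bottle within about 5 mm. The grey vial, flask and stopwatch look unmoved; the hand-in returned no verdict.

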